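# Push a sample tube home along a reader's V-groove

### The arm

A 6-joint arm with a two-finger parallel gripper is mounted at the origin on a cart in front of the work surface, level with it; the furniture and walls round the work are solid. World frame = base frame: x ahead of the robot, y to its left, z up, the work surface at z = 0. Lengths are in mm, angles in rad, forces in N, time in s.
With the tool pointing down it reaches from about 400 to 925 mm from the base axis. Payload 12.5 kg.
Tool frame: the origin (TCP) lies at the very end of the fingers, on their centre line; the grasp point (between the pads) lies 19 mm behind it; x points along the fingers, y is the direction in which the jaws open and shut, and the axes are right-handed (so a half turn about x gives the same grasp; the last joint's range is limited). The gripper opens to 95 mm and grips with 3 to 60 N. Pads are 20 mm wide; open, the fingers measure 119 mm over their backs; the gripper's body (75 mm by 180 mm) begins 59 mm behind the grasp point.
Start: joints at [1.114, 0.491, 1.559, -0, 1.092, -0.106], TCP at [214.765, 586.961, 214.661] pointing down, gripper open.
Joint ranges: [-3.1, 3.1], [-0.84, 2.19], [0.05, 2.79], [-1.13, 4.28], [0.06, 2.93], [-2.69, 2.69]. Speed limits (rad/s): [2.22, 2.22, 2.79, 3.14, 3.14, 3.14].

### API

Orientations are given as [roll, pitch, yaw] about the fixed x, y, z axes, in that order (R = Rz(yaw) Ry(pitch) Rx(roll)).
In Python, from cell import * gives the robot as it stands.
- The arm moves only by the tool step_arm, never from a script. Its argument "steps" is a list of rows, each a list of 4 numbers: the shift along the tool's x, y, z in units of 50 mm (1.0 is 50 mm), then the turn about the tool's x in units of 8 degrees (1.0 is 8 degrees). A call has 1 to 20 rows; each row shifts and turns the commanded pose from where the row before left it, along the tool's axes as they then stand; what a row does not reach is not made up. A row lasts 1/8 s, in which the tool goes at most 62.5 mm and 10.7 degrees, less where a joint would pass 70% of its speed; a pose out of reach is approached as far as the arm can. A call is refused whole if a number of a shift passes 1 or a number of a turn 1, either way. A call with a gripper value outside its range is refused whole. "jaw" is the closure, from 0 (fully open) to 1 (shut), set as the call begins (left out, the last holds). The fingers move at their own pace and stop on an object; the grip force is fixed at half the most. Time passes only in rows, so rows that do not move let the fingers close. It gives the time, the measured TCP pose, the force and the opening at its end, in the units of the state.
- state(): the state, without advancing time (a new reading comes with each control period).
- read_camera(name): name is "scene" or "top" or "wrist"; returns the picture (400x640x3 uint8, red, green, blue); there is no depth.
- camera_info(name): a dict with "mtx" (3x3 intrinsics, pixels), "eye" and "attitude" of the camera in the world; the wrist camera has in their place "hand_eye" (4x4, takes a point from camera to tool coordinates, whose origin is the TCP and whose axes are the tool frame's). Camera axes: x right, y down, z forward; pixel columns grow to the right and rows downward; lengths in mm; the calibration is good to about 2 mm. A picture is of the moment at which its call begins: read the wrist's pose just before it. camera_info takes no time and is no camera call.
- job_done(): hands the job in, once; it reports no verdict.
The state is a dict: "t": time; "joints": joint angles; "qvel": joint speeds; "tau": joint torques, N m; "eef_pos": TCP position; "tcp_rot": TCP orientation; "ft_force": force on the tool from outside, world axes, zero at the start; "moment": the same for the moment, N m; "opening": opening from 0.0 (shut) to 1.0 (fully open).
Only numpy, scipy, OpenCV 4.12 (cv2) and the standard library are available. Lean on these libraries where they do the work, as an engineer would, in place of code of your own. Each camera call takes 0.05 s, during which the arm holds its last target.

### The job

Pick the capped sample tube off its rest and lay it in the V-groove of the tube reader, round end towards the stop but clearly short of it (by 2 to 4 cm), and let go of it there. Then push it along the groove by its cap until its round end touches the steel end stop, and leave it lying there. Do not knock over the vial or the dropper bottle standing near by.

Things in the scene. Friction and masses are not known exactly. Their poses are not given: they have to be found in the camera images.
- tube_mid (a point): Capped sample tube lying level, 20 g, 79 mm long; body 14.6 mm in diameter; cap 17.6 mm in diameter over the last 19 mm. The point is on its axis half-way along. Its z axis runs along the tube from the round end to the cap. Grasp it here from above, across the body, fingertips 5 to 6 mm below the tube's axis.
- tube_end (a point): Centre of the tube's round end, on the tube's axis, 39.5 mm from its middle (79 mm from the cap's flat end); same axes as the tube's middle.
- rest: Fixed grey tube rest, base 56 x 100 mm; origin under its centre, z up. The tube starts on its two narrow V saddles, along the rest's y axis with the cap to -y, its axis 40 mm above the worktop, the middle third of the tube free between the saddles.
- reader_stop (a point): Fixed tube reader: centre of the face of its rigid steel end stop (22 mm button on a white housing 66 mm high), 48 mm above the worktop, on the axis line of a tube in the groove. y axis: along the groove in the push direction, into the stop; z up. When the tube touches the stop its cap's flat end is 79 mm before this point (y = -0.079).
- reader: Tube reader, origin under it (60 mm before the stop), same axes as the stop; grey base plate 70 x 200 mm, 8 mm thick. A white arch spans the groove over the last 16 mm before the stop, 52 mm wide, its top 73 mm above the worktop; inside it 20 mm are free above and on either side of the tube's axis.
- groove_step (a point): On the tube's axis line, 60 mm before the stop. The aluminium V-groove, 15 mm wide overall, is open at its start 140 mm before the stop; from here back it is 2 mm deeper to carry the cap (rims 6.5 mm below the tube's axis), from here to the stop it carries the body (rims 4 mm below). With its round end 20 to 45 mm short of the stop a tube lies level on both parts; it slides with under 1 N.
- vial_mid (a point): Bystander: white capped vial, 31 mm in diameter, 60 mm high, standing loose on the worktop; the point is its centre, z along its axis (up).
- dropper_mid (a point): Bystander: dropper bottle with a black top, 29 mm in diameter, 92 mm high, standing loose on the worktop; the point is its centre, z along its axis (up).
Not all that is in view belongs to the job. There is more than one size of the part that bears tube_mid; the job needs the larger.

How it is judged (in metres and radians):
On the way:
1. the tube lies in the groove, round end towards the stop and 15 to 55 mm short of it, let go (x of tube_end in the frame of reader_stop between -0.004 and 0.004 m and z of tube_end in the frame of reader_stop between -0.004 and 0.004 m and angle between the z axis of tube_mid and the y axis of reader_stop, either way round below 0.09 rad and y of tube_end in the frame of reader_stop between -0.055 and -0.015 m and y of tube_mid in the frame of reader_stop below -0.05 m and contact force between the fingers and tube below 0.05 N), for 0.2 s.
At the end, for the whole second after the job is handed in: the tube lies at rest and released in the groove (its end within 4 mm of the groove's line across and in height, its axis within 5 degrees of it), cap outwards, its round end touching the stop: gap under 2.5 mm (x of tube_end in the frame of reader_stop between -0.004 and 0.004 m and z of tube_end in the frame of reader_stop between -0.004 and 0.004 m and angle between the z axis of tube_mid and the y axis of reader_stop, either way round below 0.09 rad and y of tube_end in the frame of reader_stop between -0.0025 and 0.003 m and y of tube_mid in the frame of reader_stop below -0.03 m and linear speed of tube below 0.02 m/s).
It fails at once if the vial is knocked over (angle between vial_mid's own z axis and vertical above 0.7 rad).
It fails at once if the dropper bottle is knocked over (angle between dropper_mid's own z axis and vertical above 0.7 rad).
It also fails if it takes over 48 s, if anything falls off the work surface, if the arm or the gripper's body presses on something with over 40 N, if the wrist force passes 120 N, or if a joint passes its speed limit or range.

## Working session

There is one attempt and no reset: what is moved stays moved. The work goes in short steps, Python scripts to look and compute and a tool call to move; the robot and the scene stay as the last step left them, time stands still between calls to the robot, and variables do not carry over. Pictures are saved under pics/ and viewed, and the job is handed in when it is done.

Besides the shell and the picture viewer there is one more tool, called after "Request:" as name(argument=value, ...) on one line, values as JSON. step_arm: Moves the arm, as the interface text tells. Its arguments: {"type":"object","properties":{"steps":{"type":"array","items":{"type":"array","items":{"type":"number"}}},"jaw":{"type":"number"}},"required":["steps"]}

```bash
mkdir -p pics; ls; python3 - <<'E'
from cell import *
import cv2
print(state())
for n in ["scene","top","wrist"]:
    print(n,camera_info(n))
    cv2.imwrite(f"pics/{n}0.png",read_camera(n)[:,:,::-1])
E
```

```text
pics
{'t': 0.0, 'joints': array([ 1.11439892e+00,  4.91571758e-01,  1.55945007e+00, -7.56256586e-06,
        1.09170294e+00, -1.05624580e-01]), 'qvel': array([-3.39785469e-04, -1.14699869e-03,  3.75522730e-04,  1.06885459e-03,
       -1.64979807e-03,  3.56426276e-05]), 'tau': array([ 1.46966773e-03, -6.12631989e+01, -2.58191925e+01,  6.93211821e-02,
        4.80166334e-02, -8.11672999e-05]), 'eef_pos': array([214.6509714 , 586.72276958, 214.05395856]), 'tcp_rot': array([-1.67049653,  1.56966419, -2.02126587]), 'ft_force': array([ 0.00247579, -0.39073132,  0.44083074]), 'moment': array([0.0217579 , 0.00558691, 0.03167534]), 'opening': 0.9998700318382615}
scene {'mtx': array([[368.01611096,   0.        , 320.46179054],
       [  0.        , 368.01611096, 201.87276409],
       [  0.        ,   0.        ,   1.        ]]), 'eye': array([ 193.65306384, -624.73133968,  427.12292932]), 'attitude': array([-1.99662813,  0.01798764, -0.50286998])}
top {'mtx': array([[401.06457882,   0.        , 318.55617151],
       [  0.        , 401.06457882, 202.97926205],
       [  0.        ,   0.        ,   1.        ]]), 'eye': array([430.40602376,  66.95791828, 910.95790246]), 'attitude': array([-2.98947896,  0.01501688, -1.56910867])}
wrist {'mtx': array([[275.69694813,   0.        , 319.82418837],
       [  0.        , 275.69694813, 196.67405465],
       [  0.        ,   0.        ,   1.        ]]), 'hand_eye': array([[-3.60008367e-04, -2.50077610e-01,  9.68225727e-01,
        -1.70007518e+02],
       [ 9.99999665e-01, -8.02126357e-04,  1.64645908e-04,
        -1.04595194e-02],
       [ 7.35465120e-04,  9.68225462e-01,  2.50077815e-01,
        -7.04722430e+01],
       [ 0.00000000e+00,  0.00000000e+00,  0.00000000e+00,
         1.00000000e+00]])}
```

View pics/scene0.png

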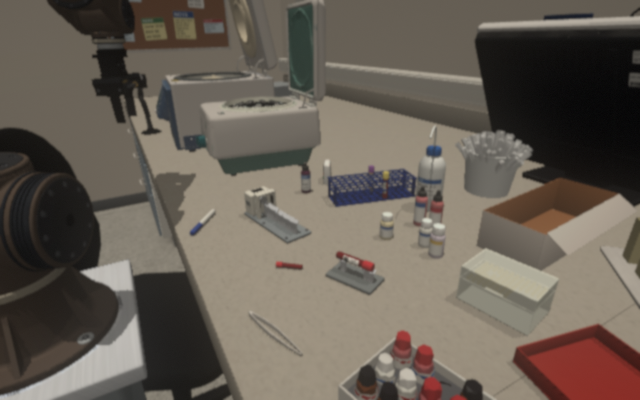

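View pics/top0.png

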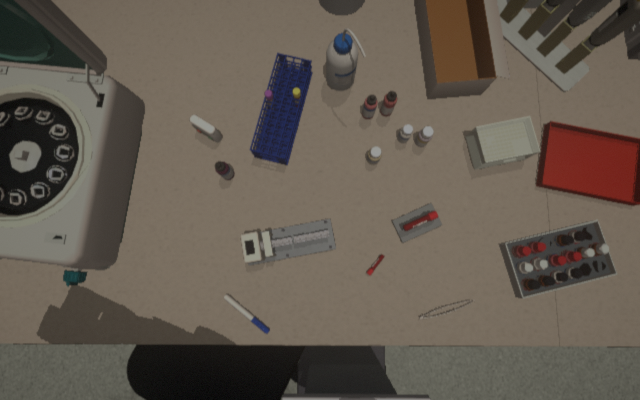

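View pics/wrist0.png

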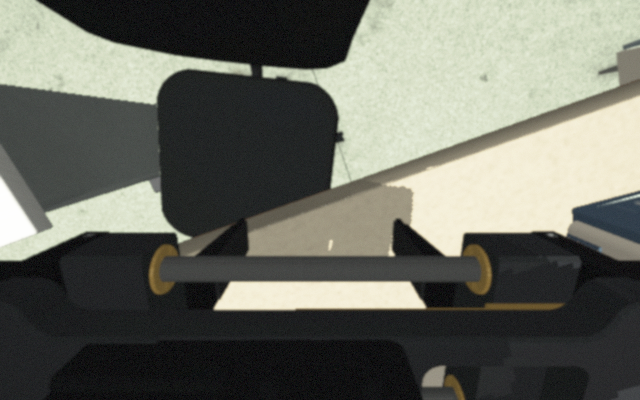

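The candidates for the tube in the top view are:
- the red-capped tube on the grey rest, about (420,218)
- the small loose red tube on the table, about (375,265)
- the red-capped bottles in the tray, about (525,250) to (590,250)

By the description it is the one on the rest. I'll check that in close crops.

```bash
python3 - <<'E'
import cv2
a=cv2.imread("pics/top0.png")
c=cv2.resize(a[190:290,350:450],None,fx=4,fy=4,interpolation=cv2.INTER_CUBIC)
d=cv2.resize(a[190:290,235:345],None,fx=3.6,fy=4,interpolation=cv2.INTER_CUBIC)
cv2.imwrite("pics/ctop.png",cv2.hconcat([c,d]))
b=cv2.imread("pics/scene0.png")
c=cv2.resize(b[240:300,265:395],None,fx=5,fy=5,interpolation=cv2.INTER_CUBIC)
d=cv2.resize(b[180:245,230:360],None,fx=5,fy=4.5,interpolation=cv2.INTER_CUBIC)
cv2.imwrite("pics/cscene.png",cv2.vconcat([c,d]))
E
```

```text
(no output)
```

View pics/ctop.png

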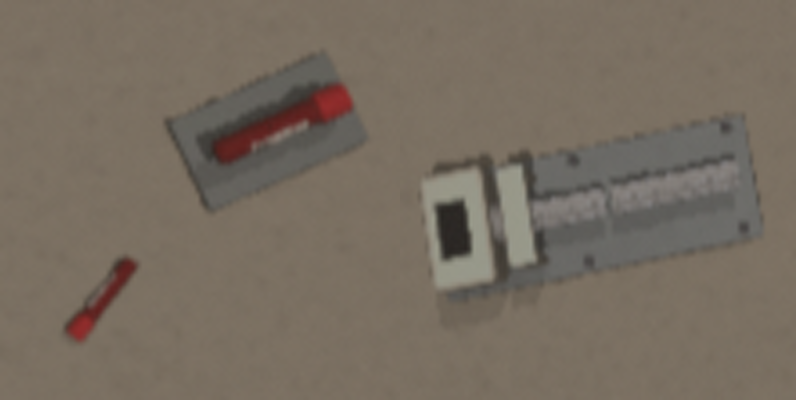

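View pics/cscene.png

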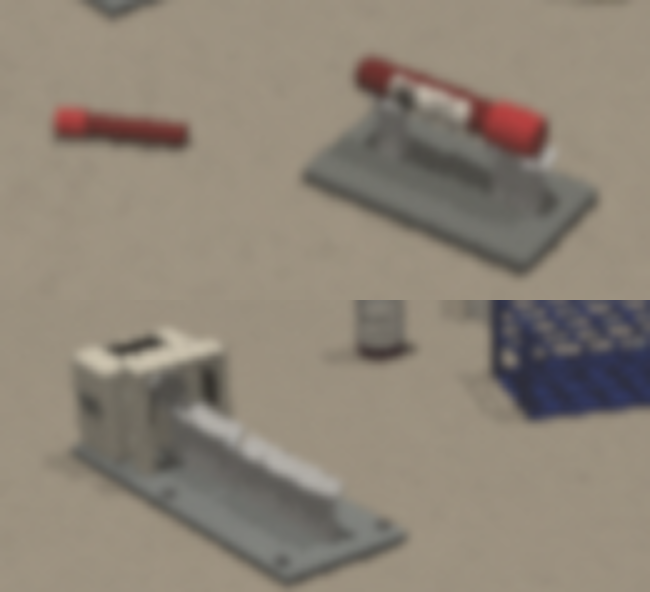

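The crops confirm it. The tube on the rest has its cap at about top (433,215) and its round end at about (406,227). The loose red one is shorter and thinner, so it is the small tube. The reader has its stop housing on the left and the open groove on the right. Next I'll measure them.

```bash
cat > h.py <<'E'
from cell import *
import numpy as np, cv2
from scipy.spatial.transform import Rotation as R
def cam(name,st=None):
    ci=camera_info(name)
    if name!="wrist": return ci["mtx"],R.from_euler("xyz",ci["attitude"]).as_matrix(),np.array(ci["eye"])
    st=st or state(); T=R.from_euler("xyz",st["tcp_rot"]).as_matrix(); H=ci["hand_eye"]
    return ci["mtx"],T@H[:3,:3],T@H[:3,3]+st["eef_pos"]
def ray(c,uv): 
    d=c[1]@np.linalg.inv(c[0])@np.array([uv[0],uv[1],1.]); return d/np.linalg.norm(d)
def onz(c,uv,z): d=ray(c,uv); return c[2]+d*(z-c[2][2])/d[2]
def tri(c1,u1,c2,u2):
    d1,d2=ray(c1,u1),ray(c2,u2); s=np.linalg.lstsq(np.c_[d1,-d2],c2[2]-c1[2],rcond=None)[0]
    p,q=c1[2]+s[0]*d1,c2[2]+s[1]*d2; return (p+q)/2,np.linalg.norm(p-q)
def proj(c,P):
    q=c[0]@c[1].T@(np.array(P)-c[2]); return q[:2]/q[2]
def red(img): # BGR
    h=cv2.cvtColor(img,cv2.COLOR_BGR2HSV); return (((h[:,:,0]<8)|(h[:,:,0]>172))&(h[:,:,1]>120)&(h[:,:,2]>40)).astype(np.uint8)*255
E
python3 - <<'E'
from h import *
np.set_printoptions(precision=1,suppress=True)
a=cv2.imread("pics/top0.png"); c=cam("top"); s=cam("scene")
print(c[1],s[1])
m=red(a); m[:190]=0;m[290:]=0;m[:,:350]=0;m[:,460:]=0
for k in cv2.findContours(m,0,2)[0]:
    if cv2.contourArea(k)<15: continue
    (u,v),wh,ang=cv2.minAreaRect(k); print((u,v),wh,ang, onz(c,(u,v),40),[onz(c,p,40)[:2] for p in cv2.boxPoints(((u,v),wh,ang))])
# rest plate corners (crop px/4 + offset) z~8
for p in [(322,52),(367,138),(210,212),(167,120)]: print('rest',onz(c,(350+p[0]/4,190+p[1]/4),6))
for p in [(740,115),(762,235),(450,296)]: print('readerplate',onz(c,(235+(p[0]-400)/3.6,190+p[1]/4),8))
for p in [(422,180),(484,170),(498,280),(437,290)]: print('housing',onz(c,(235+(p[0]-400)/3.6,190+p[1]/4),66))
for p in [(498,168),(526,160),(540,262),(512,270)]: print('arch',onz(c,(235+(p[0]-400)/3.6,190+p[1]/4),73))
for p in [(738,172),(536,210)]: print('groove',onz(c,(235+(p[0]-400)/3.6,190+p[1]/4),42))
for n,t,sc in [('vialA',(405,131),(425,234)),('vialB',(426,134),(437,240)),('vialC',(375,155),(387,226)),('white',(205,127),(327,170)),('drop',(222,168),(306,182)),]: print(n,tri(c,t,s,sc))
E
```

```text
[[ 0.  -1.   0.2]
 [-1.   0.   0. ]
 [-0.  -0.2 -1. ]] [[ 0.9 -0.2  0.4]
 [-0.5 -0.4  0.8]
 [-0.  -0.9 -0.4]]
(375.3235168457031, 264.70587158203125) (4.447074890136719, 23.428489685058594) 40.601295471191406 [430.1 -41.6  40. ] [array([414.3, -21.4]), array([452.1, -54.7]), array([445.9, -61.8]), array([408.2, -28.5])]
(420.50006103515625, 221.00003051757812) (7.602630138397217, 35.77708435058594) 63.43495178222656 [ 524.1 -141.4   40. ] [array([ 514.1, -102.8]), array([ 549.1, -173.4]), array([ 534.2, -180.2]), array([ 499.3, -109.7])]
rest [ 568.9 -173.7    6. ]
rest [ 519.9 -197.     6. ]
rest [ 478.3 -107.6    6. ]
rest [530.1 -84.9   6. ]
readerplate [532.7  56.    8. ]
readerplate [465.2  42.5   8. ]
readerplate [431.1 236.    8. ]
housing [491.6 243.3  66. ]
housing [496.9 207.   66. ]
housing [439.4 197.4  66. ]
housing [434.2 232.8  66. ]
arch [497.4 197.7  73. ]
arch [501.6 181.5  73. ]
arch [448.6 172.3  73. ]
arch [444.5 188.4  73. ]
groove [497.8  57.7  42. ]
groove [477.2 179.1  42. ]
vialA (array([ 729.8, -115.3,   27. ]), np.float64(5.3228308344171325))
vialB (array([ 719.1, -160. ,   37.6]), np.float64(5.150591160127049))
vialC (array([675.4, -47.1,  29.4]), np.float64(0.43818079638402363))
white (array([740.3, 340.2,  35.3]), np.float64(0.32325660657149746))
drop (array([645.5, 299.9,  27.2]), np.float64(1.616313163778895))
```

```bash
cat >> h.py <<'E'
np.set_printoptions(precision=2,suppress=True)
def plan(P,ydir=None):
    """target TCP P; ydir: desired xy direction of tool y (either sign) -> total units in tool axes now, turn units"""
    s=state(); T=R.from_euler("xyz",s["tcp_rot"]).as_matrix()
    print("pos",s["eef_pos"],"t",s["t"],"F",s["ft_force"],"open",round(s["opening"],3),"j",s["joints"]); print("axes x,y,z cols\n",T)
    d=np.array(P)-s["eef_pos"]; print("d world",d,"units tool",T.T@d/50)
    if ydir is not None:
        y=np.array([*ydir,0.])/np.hypot(*ydir)
        if y@T[:,1]<0:y=-y
        v=T.T@y; a=np.degrees(np.arctan2(v[2],v[1])); print("turn deg",a,"units",a/8)
E
python3 - <<'E'
from h import *
plan([440,90,260],[0.986,0.165])
E
```

```text
pos [214.7  586.79 214.22] t 0.15 F [ 0.24 -0.38 -0.33] open 1.0 j [ 1.11  0.49  1.56 -0.    1.09 -0.11]
axes x,y,z cols
 [[-0.    0.34  0.94]
 [-0.    0.94 -0.34]
 [-1.   -0.   -0.  ]]
d world [ 225.3  -496.79   45.78] units tool [-0.91 -7.78  7.65]
turn deg 60.39971663151625 units 7.549964578939531
```

Request:
step_arm(steps=[[0, 0, 0.9, 0.94], [0, 0, 0.9, 0.94], [0, 0, 0.9, 0.94], [0, 0, 0.9, 0.94], [0, 0, 0.9, 0.94], [0, 0, 0.9, 0.94], [0, 0, 0.9, 0.94], [0, 0, 0.9, 0.94], [0, 0, 0, 0]], jaw=0)

```text
t: 1.27
eef_pos: [452.6, 335.6, 214.6]
tcp_rot: [-0.798, 1.57, -2.204]
ft_force: [-0.2, -0.1, 0.2]
opening: 1.0
```

```bash
python3 - <<'E'
from h import *
plan([490,70,230],[0.986,0.165])
E
```

```text
pos [452.64 335.57 214.64] t 1.275 F [-0.17 -0.09  0.24] open 1.0 j [ 0.52  0.4   1.71 -0.    1.03  0.36]
axes x,y,z cols
 [[-0.    0.99  0.16]
 [-0.    0.16 -0.99]
 [-1.   -0.    0.  ]]
d world [  37.36 -265.57   15.36] units tool [-0.31 -0.14  5.36]
turn deg -0.013500653525674854 units -0.0016875816907093567
```

Request:
step_arm(steps=[[-0.05, 0, 0.9, 0], [-0.05, 0, 0.9, 0], [-0.05, 0, 0.9, 0], [-0.05, 0, 0.9, 0], [-0.05, -0.1, 0.9, 0], [0, 0, 0.86, 0], [0, 0, 0, 0], [0, 0, 0, 0]])

```text
t: 2.28
eef_pos: [492.3, 73.6, 227.1]
tcp_rot: [-2.96, 1.57, 1.923]
ft_force: [-0.8, 0.4, 0.7]
opening: 1.004
```

```bash
python3 - <<'E'
from h import *
s=state(); np.save("w1.npy",np.array([*s["eef_pos"],*s["tcp_rot"]])); print(s["eef_pos"],s["t"])
cv2.imwrite("pics/w1.png",read_camera("wrist")[:,:,::-1])
E
```

```text
[492.26  73.6  227.06] 2.275
```

View pics/w1.png

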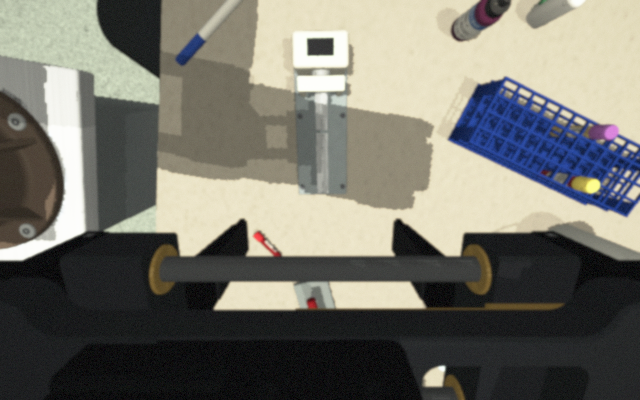

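Wrist view: the reader is centred, with its housing at about (320,48), arch at (321,83) and groove from (321,95) to (321,190). The dropper bottle is at about (480,15). I'll zoom in for edges.

```bash
python3 - <<'E'
from h import *
a=cv2.imread("pics/w1.png")[20:200,280:360]
cv2.imwrite("pics/cw1.png",cv2.rotate(cv2.resize(a,None,fx=4.4,fy=4.4,interpolation=cv2.INTER_CUBIC),cv2.ROTATE_90_COUNTERCLOCKWISE))
E
```

```text
(no output)
```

View pics/cw1.png

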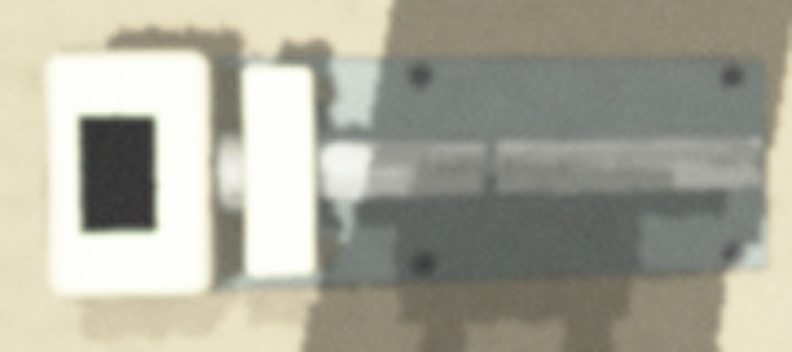

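```bash
python3 - <<'E'
from h import *
w=np.load("w1.npy"); c=cam("wrist",dict(eef_pos=w[:3],tcp_rot=w[3:])); t=cam("top")
f=lambda X,Y:(280+(352-Y)/4.4,20+X/4.4)
g=lambda X,Y:(235+(X-400)/3.6,190+Y/4)
for n,X,Y,z in [("gr start",762,165,42),("gr rimL",762,137,41.5),("gr rimR",762,188,41.5),("gr step",490,167,43),("gr near arch",325,170,44),("gr near arch L",325,140,44),("gr near arch R",325,198,44),("plate",768,268,8),("plate",765,57,8),("arch",243,66,73),("arch",313,66,73),("arch",318,275,73),("arch",247,277,73),("hous",210,55,66),("hous",210,293,66),("hole",420,76,8),("hole",732,76,8),("hole",732,250,8),("hole",423,263,8)]:
    print(n,onz(c,f(X,Y),z))
for n,X,Y in [("hole",572,160),("hole",727,127),("hole",744,228),("hole",590,261)]: print('top',n,onz(t,g(X,Y),8))
print("top step",onz(t,g(610,197),43))
E
```

```text
gr start [498.24  57.94  42.  ]
gr rimL [506.59  59.25  41.5 ]
gr rimR [491.43  56.65  41.5 ]
gr step [484.   136.43  43.  ]
gr near arch [475.64 179.7   44.  ]
gr near arch L [483.75 181.1   44.  ]
gr near arch R [468.07 178.4   44.  ]
plate [466.81  42.09   8.  ]
plate [535.35  54.86   8.  ]
arch [498.12 199.88  73.  ]
arch [501.24 183.87  73.  ]
arch [449.68 173.82  73.  ]
arch [446.72 190.12  73.  ]
hous [499.77 209.14  66.  ]
hous [440.76 199.01  66.  ]
hole [508.44 161.23   8.  ]
hole [527.05  64.75   8.  ]
hole [470.79  55.11   8.  ]
hole [451.83 150.62   8.  ]
top hole [507.15 161.43   8.  ]
top hole [525.87  64.22   8.  ]
top hole [469.08  53.71   8.  ]
top hole [450.63 149.38   8.  ]
top step [484.16 134.62  43.  ]
```

The stop is at about (472.7, 195.3, 48) with the groove yawed 10.8°. The step, groove start, arch and holes agree to about 1 mm. The plate's start disagrees at about 10 mm along the groove, so I take the other three. Now I'll get a closer look at the tube from a position past its cap.

```bash
python3 - <<'E'
from h import *
plan([556,-207,200],[0.9,0.44])
E
```

```text
pos [492.16  73.87 227.04] t 2.325 F [-0.27  0.19 -0.85] open 0.997 j [ 0.02  0.3   1.85  0.    1.   -0.16]
axes x,y,z cols
 [[-0.    0.99  0.17]
 [ 0.    0.17 -0.99]
 [-1.   -0.   -0.  ]]
d world [  63.84 -280.87  -27.04] units tool [0.54 0.3  5.75]
turn deg -16.23737162846661 units -2.0296714535583265
```

Request:
step_arm(steps=[[0.09, 0.05, 0.96, 0], [0.09, 0.05, 0.96, 0], [0.09, 0.05, 0.96, 0], [0.09, 0.05, 0.96, 0], [0.09, 0.05, 0.96, 0], [0.09, 0.05, 0.95, 0], [0, 0, 0, -0.68], [0, 0, 0, -0.68], [0, 0, 0, -0.67], [0, 0, 0, 0], [0, 0, 0, 0]])

```text
t: 3.7
eef_pos: [556.0, -207.2, 200.0]
tcp_rot: [3.09, 1.571, 1.972]
ft_force: [0.3, 0.2, 0.4]
opening: 1.001
```

```bash
python3 - <<'E'
from h import *
s=state(); np.save("w2.npy",np.array([*s["eef_pos"],*s["tcp_rot"]])); print(s["eef_pos"],s["t"])
cv2.imwrite("pics/w2.png",read_camera("wrist")[:,:,::-1])
E
```

```text
[ 556.   -207.18  200.04] 3.7
```

View pics/w2.png

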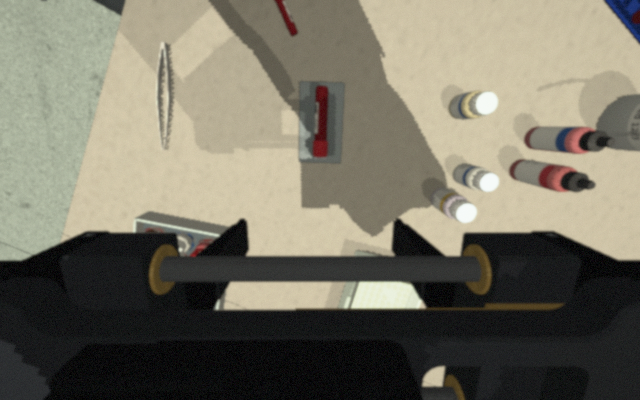

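The tube on its rest is at about (320,120), with its cap end at about (321,152) and round end at about (321,88), nearly upright in the image. The small red tube is at (287,15).

```bash
python3 - <<'E'
from h import *
w=np.load("w2.npy"); c=cam("wrist",dict(eef_pos=w[:3],tcp_rot=w[3:]))
a=cv2.imread("pics/w2.png"); m=red(a); m[:70]=0;m[175:]=0;m[:,:295]=0;m[:,345:]=0
m=cv2.morphologyEx(m,cv2.MORPH_CLOSE,np.ones((9,9)))
for k in cv2.findContours(m,0,2)[0]:
    if cv2.contourArea(k)<15: continue
    r=cv2.minAreaRect(k); print(r); b=cv2.boxPoints(r); q=[onz(c,p,40) for p in b]
    print(np.array(q)[:,:2])
    print("top/bottom row centers",)
    ys,xs=np.where(m>0)
    for v in (ys.min(),100,110,120,130,140,147,ys.max()):
        x=xs[ys==v]; print(v,x.min(),x.max(), onz(c,((x.min()+x.max())/2,v),40)[:2])
cv2.imwrite("pics/cw2.png",cv2.resize(a[70:175,285:360],None,fx=5.5,fy=5.5,interpolation=cv2.INTER_CUBIC))
E
```

```text
((320.0, 121.0), (70.0, 14.0), 90.0)
[[ 499.45 -108.71]
 [ 513.56 -101.86]
 [ 548.09 -171.83]
 [ 533.08 -179.11]]
top/bottom row centers
86 318 322 [ 506.5  -105.28]
100 316 326 [ 514.01 -118.15]
110 319 326 [ 520.29 -127.14]
120 319 326 [ 525.13 -137.04]
130 319 325 [ 529.53 -147.37]
140 314 325 [ 531.89 -158.91]
147 313 326 [ 535.43 -166.21]
156 317 323 [ 540.59 -175.47]
```

View pics/cw2.png

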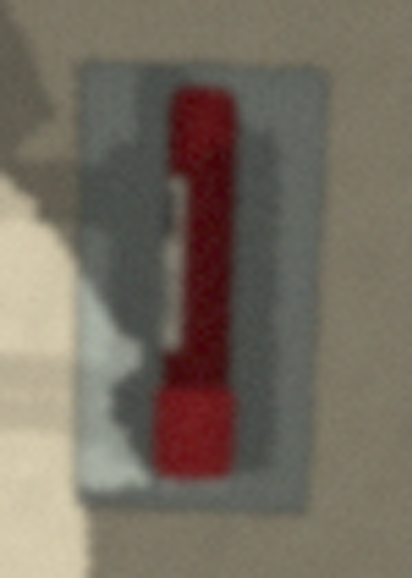

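```bash
python3 - <<'E'
from h import *
w=np.load("w2.npy"); c=cam("wrist",dict(eef_pos=w[:3],tcp_rot=w[3:])); f=lambda X,Y:(285+X/5.5-.4,70+Y/5.5-.4)
e=onz(c,f(204,87),40);k=onz(c,f(195,479),40); d=k-e; print(e,k,np.linalg.norm(d),np.degrees(np.arctan2(d[0],-d[1])),(e+k)/2)
# rest plate corners
P=np.array([onz(c,f(*p),6)[:2] for p in [(84,64),(328,68),(305,512),(82,500)]]);print(P,P.mean(0),c[2])
e2=(e+k)/2; a=np.radians(26.2); plan([e2[0],e2[1],34.5],[np.cos(a),np.sin(a)])
E
```

```text
[ 507.94 -103.91   40.  ] [ 541.   -176.17   40.  ] 79.47362416847501 24.584691604052484 [ 524.47 -140.04   40.  ]
[[ 479.93 -107.15]
 [ 529.43  -84.04]
 [ 569.9  -175.02]
 [ 520.48 -195.8 ]] [ 524.93 -140.51] [ 524.84 -144.24  370.06]
pos [ 555.93 -207.38  200.09] t 3.75 F [ 0.04 -1.24  0.94] open 1.0 j [-0.47  0.46  1.66  0.    1.02 -0.92]
axes x,y,z cols
 [[ 0.    0.9   0.44]
 [ 0.    0.44 -0.9 ]
 [-1.    0.   -0.  ]]
d world [ -31.46   67.34 -165.59] units tool [ 3.31  0.02 -1.49]
turn deg -0.262391016896307 units -0.032798877112038376
```

Request:
step_arm(steps=[[0.4, 0.01, -0.75, 0.1], [0.6, 0, -0.73, 0.1], [0.7, 0, 0, 0], [0.7, 0, 0, 0], [0, 0, 0, 0], [0, 0, 0, 0]])

```text
t: 4.5
eef_pos: [524.8, -141.2, 81.1]
tcp_rot: [0.879, 1.57, -0.267]
ft_force: [0.6, -0.4, -0.7]
opening: 0.999
```

```bash
python3 - <<'E'
from h import *
a=np.radians(24.4); plan([524.5,-140.4,34.5],[np.cos(a),np.sin(a)])
E
```

```text
pos [ 524.75 -141.16   81.14] t 4.5 F [ 0.64 -0.36 -0.67] open 0.999 j [-0.38  0.55  1.89  0.    0.7  -0.81]
axes x,y,z cols
 [[ 0.    0.91  0.41]
 [-0.    0.41 -0.91]
 [-1.    0.    0.  ]]
d world [ -0.25   0.76 -46.64] units tool [ 0.93  0.   -0.02]
turn deg -0.04387932568098371 units -0.005484915710122964
```

Request:
step_arm(steps=[[0.45, 0, -0.02, 0], [0.4, 0, 0, 0], [0.08, 0, 0, 0], [0, 0, 0, 0], [0, 0, 0, 0]])

```text
t: 5.12
eef_pos: [524.3, -140.3, 34.7]
tcp_rot: [0.814, 1.569, -0.331]
ft_force: [-0.3, -0.4, -0.8]
opening: 0.999
```

Request:
step_arm(steps=[[0, 0, 0, 0], [0, 0, 0, 0], [0, 0, 0, 0], [0, 0, 0, 0], [0, 0, 0, 0], [0, 0, 0, 0], [0, 0, 0, 0], [0, 0, 0, 0]], jaw=1)

```text
t: 6.12
eef_pos: [523.8, -140.1, 33.6]
tcp_rot: [2.673, 1.571, 1.527]
ft_force: [-0.3, -1.2, -0.7]
opening: 0.216
```

```bash
python3 - <<'E'
from h import *
plan([524.5,-140.4,34.5])
cv2.imwrite("pics/w3.png",read_camera("wrist")[:,:,::-1]);cv2.imwrite("pics/s3.png",cv2.resize(read_camera("scene")[200:320,250:450,::-1],None,fx=4,fy=4))
E
```

```text
pos [ 523.79 -140.11   33.6 ] t 6.125 F [-0.29 -1.24 -0.67] open 0.216 j [-0.38  0.63  1.92  0.    0.59 -0.81]
axes x,y,z cols
 [[ 0.    0.91  0.41]
 [ 0.    0.41 -0.91]
 [-1.    0.   -0.  ]]
d world [ 0.71 -0.29  0.9 ] units tool [-0.02  0.01  0.01]
```

View pics/w3.png

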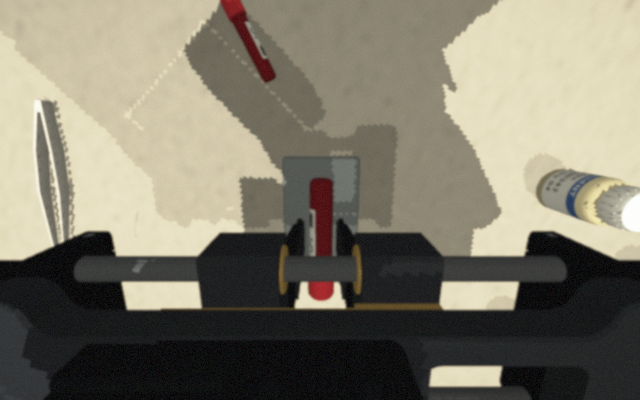

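View pics/s3.png

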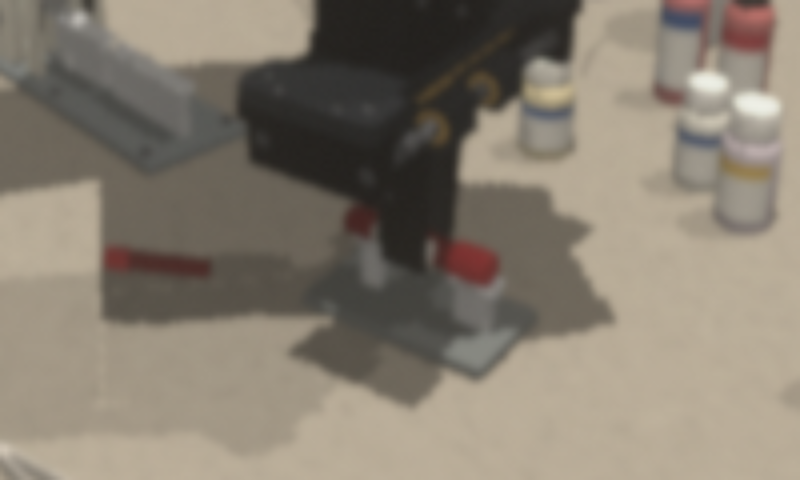

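The fingers straddle the mid-body, with the round end at (320,180) and the cap end at (320,298) in the wrist view. An opening of 0.216 is 20 mm, so they are still closing.

Request:
step_arm(steps=[[0, 0, 0, 0], [0, 0, 0, 0], [0, 0, 0, 0], [0, 0, 0, 0]], jaw=1)

```text
t: 6.72
eef_pos: [524.2, -140.2, 33.8]
tcp_rot: [0.977, 1.57, -0.169]
ft_force: [4.4, 2.8, 2.3]
opening: 0.143
```

Request:
step_arm(steps=[[-0.3, 0, 0, 0], [-0.6, 0, 0, 0], [-0.9, 0, 0, 0], [-0.6, 0, 0, 0], [0, 0, 0, 0], [0, 0, 0, 0]])

```text
t: 7.48
eef_pos: [523.1, -140.0, 153.3]
tcp_rot: [-2.311, 1.57, 2.827]
ft_force: [-0.0, -0.1, -0.2]
opening: 0.145
```

```bash
python3 - <<'E'
from h import *
a=np.radians(10.8); plan([472.7+.1874*72.5,195.3-.9823*72.5,120],[np.cos(a),np.sin(a)])
cv2.imwrite("pics/w4.png",read_camera("wrist")[:,:,::-1]);cv2.imwrite("pics/s4.png",cv2.resize(read_camera("scene")[180:300,250:450,::-1],None,fx=4,fy=4))
E
```

```text
pos [ 523.06 -139.99  153.26] t 7.475 F [-0.04 -0.07 -0.23] open 0.145 j [-0.38  0.45  1.83 -0.    0.86 -0.81]
axes x,y,z cols
 [[-0.    0.91  0.41]
 [ 0.    0.41 -0.91]
 [-1.   -0.   -0.  ]]
d world [-36.78 264.08 -33.26] units tool [ 0.67  1.51 -5.11]
turn deg 13.577528590514161 units 1.6971910738142701
```

View pics/w4.png

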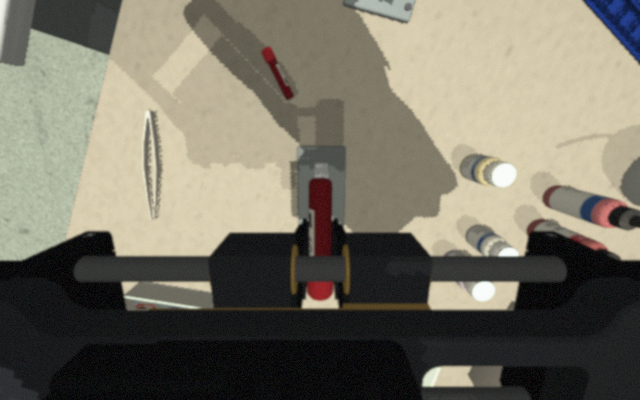

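View pics/s4.png

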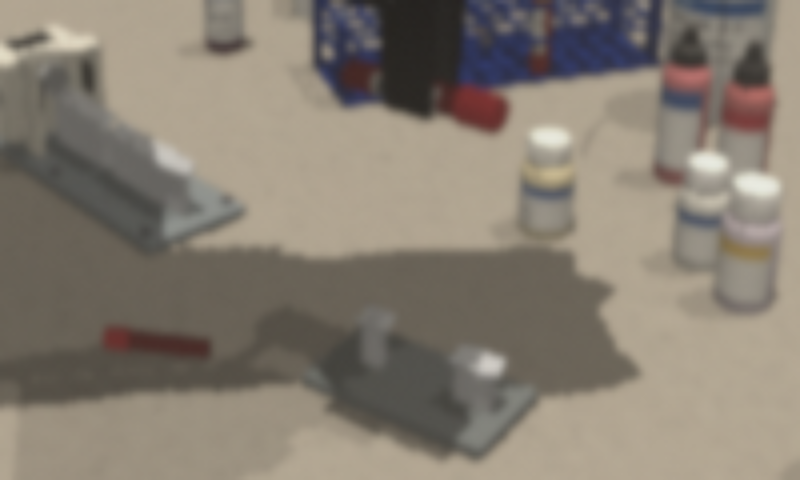

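The tube is held level, with its round end at (320,178) in the wrist view. I'll measure where the tube sits in the tool frame.

```bash
python3 - <<'E'
from h import *
ci=camera_info("wrist"); H=ci["hand_eye"]
def tool(uv,x):
    d=H[:3,:3]@np.linalg.inv(ci["mtx"])@np.array([*uv,1.]); return H[:3,3]+d*(x-H[0,3])/d[0]
a=cv2.imread("pics/w4.png"); m=red(a); m[:150]=0; m[:,:300]=0;m[:,340:]=0
ys,xs=np.where(m>0)
print(ys.min(),ys.max())
for v in (ys.min(),ys.min()+1,185,195,205,215,225,285,295,ys.max()):
    x=xs[ys==v]
    if len(x): print(v,x.min(),x.max(),tool(((x.min()+x.max())/2,v),-6))
E
```

```text
179 299
179 314 324 [ -6.    -0.87 -39.02]
180 312 328 [ -6.    -0.26 -38.41]
185 310 330 [ -6.    -0.27 -35.32]
195 310 330 [ -6.    -0.27 -29.05]
205 310 330 [ -6.    -0.27 -22.67]
215 316 330 [ -6.     1.6  -16.16]
225 315 331 [-6.    1.61 -9.53]
285 306 332 [-6.   -0.98 33.08]
295 310 329 [-6.   -0.65 40.7 ]
299 316 323 [-6.   -0.65 43.79]
```

Request:
step_arm(steps=[[0, 0.25, -0.8, 0], [0.1, 0.25, -0.85, 0], [0.1, 0.25, -0.85, 0], [0, 0.25, -0.85, 0.4], [0, 0.25, -0.85, 0.5], [0, 0.15, -0.6, 0.5], [0, 0, 0, 0.3], [0, 0, 0, 0], [0, 0, 0, 0]])

```text
t: 8.7
eef_pos: [494.6, 107.8, 143.1]
tcp_rot: [-1.726, 1.57, -3.108]
ft_force: [0.1, 0.0, -0.7]
opening: 0.147
```

```bash
python3 - <<'E'
from h import *
a=np.radians(10.8); plan([472.7+.1874*72.5,195.3-.9823*72.5,42],[np.cos(a),np.sin(a)])
E
```

```text
pos [494.63 107.81 143.14] t 8.7 F [ 0.08  0.05 -0.66] open 0.147 j [ 0.08  0.42  1.93  0.    0.8  -0.1 ]
axes x,y,z cols
 [[-0.    0.98  0.19]
 [-0.    0.19 -0.98]
 [-1.   -0.   -0.  ]]
d world [  -8.35   16.28 -101.14] units tool [ 2.02 -0.1  -0.35]
turn deg 0.008434922259092913 units 0.0010543652823866141
```

Request:
step_arm(steps=[[0.3, -0.05, -0.17, 0], [0.6, -0.05, -0.18, 0], [0.6, 0, 0, 0], [0.2, 0, 0, 0], [0, 0, 0, 0], [0, 0, 0, 0]])

```text
t: 9.45
eef_pos: [487.1, 124.3, 59.5]
tcp_rot: [1.563, 1.569, 0.18]
ft_force: [0.9, -0.4, -0.5]
opening: 0.146
```

```bash
python3 - <<'E'
from h import *
a=np.radians(10.8); plan([472.7+.1874*72.5,195.3-.9823*72.5,42],[np.cos(a),np.sin(a)])
w=cv2.resize(read_camera("wrist")[100:320,260:380,::-1],None,fx=2.7,fy=2.7,interpolation=2)
s=cv2.resize(read_camera("scene")[170:250,230:330,::-1],None,fx=4.6,fy=7.425,interpolation=2)
cv2.imwrite("pics/c5.png",cv2.hconcat([w,s]))
E
```

```text
pos [487.13 124.25  59.49] t 9.45 F [ 0.92 -0.36 -0.54] open 0.146 j [ 0.12  0.55  2.01  0.    0.59 -0.07]
axes x,y,z cols
 [[ 0.    0.98  0.19]
 [ 0.    0.19 -0.98]
 [-1.    0.    0.  ]]
d world [ -0.85  -0.17 -17.49] units tool [ 0.35 -0.02  0.  ]
turn deg -0.03103689957468075 units -0.003879612446835094
```

View pics/c5.png

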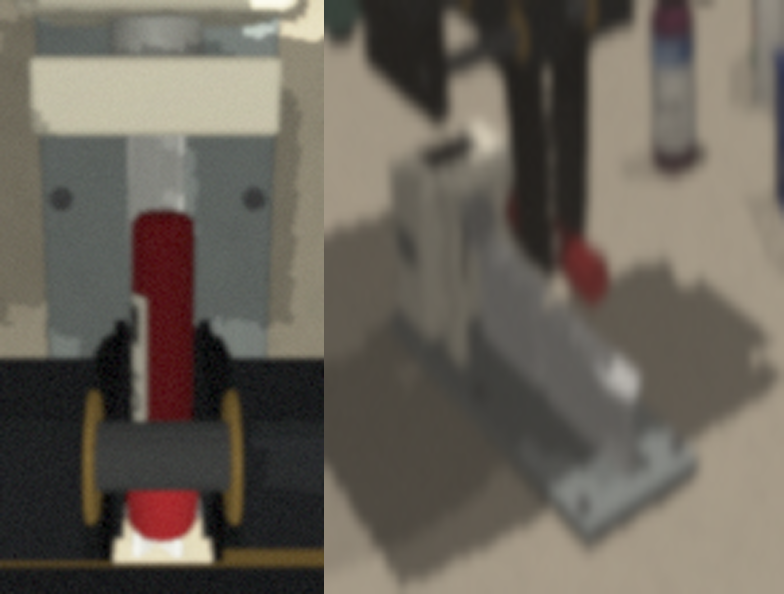

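In the wrist crop the tube's axis is at column 163 and the reader's centre (holes, arch) at about 157, so the tube is about 1.5 mm too far in tool +y. I'll correct by -0.03 and lower it.

Request:
step_arm(steps=[[0.1, -0.03, 0, 0], [0.1, 0, 0, 0], [0.08, 0, 0, 0], [0.04, 0, 0, 0], [0, 0, 0, 0], [0, 0, 0, 0], [0, 0, 0, 0]])

```text
t: 10.42
eef_pos: [485.2, 124.1, 42.7]
tcp_rot: [1.783, 1.571, 0.4]
ft_force: [-0.1, 0.2, -0.2]
opening: 0.141
```

```bash
python3 - <<'E'
from h import *
a=np.radians(10.8); plan([472.7+.1874*72.5,195.3-.9823*72.5,42],[np.cos(a),np.sin(a)])
w=cv2.resize(read_camera("wrist")[100:320,260:380,::-1],None,fx=2.7,fy=2.7,interpolation=2)
s=cv2.resize(read_camera("scene")[170:250,230:330,::-1],None,fx=4.6,fy=7.425,interpolation=2)
cv2.imwrite("pics/c6.png",cv2.hconcat([w,s]))
E
```

```text
pos [485.18 124.1   42.74] t 10.425 F [-0.09  0.22 -0.15] open 0.141 j [ 0.12  0.58  2.02  0.    0.54 -0.07]
axes x,y,z cols
 [[ 0.    0.98  0.19]
 [ 0.    0.19 -0.98]
 [-1.    0.   -0.  ]]
d world [ 1.11 -0.02 -0.74] units tool [0.01 0.02 0.  ]
turn deg -0.018835123001899115 units -0.0023543903752373894
```

View pics/c6.png

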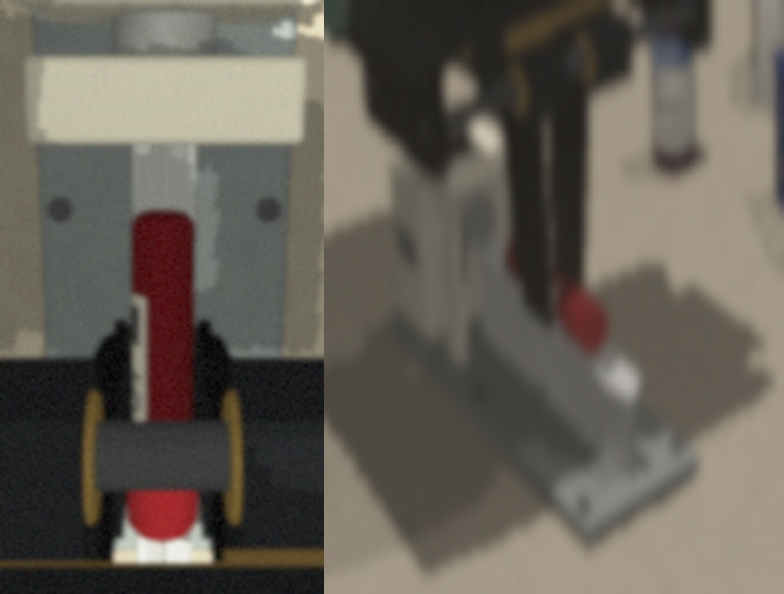

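The tube is now centred over the groove: tube at 163, holes and button at 164 to 166. I'll lower it the last 0.7 mm and release partially.

Request:
step_arm(steps=[[0.015, 0, 0, 0], [0, 0, 0, 0], [0, 0, 0, 0]])

```text
t: 10.9
eef_pos: [485.3, 124.1, 41.9]
tcp_rot: [1.676, 1.57, 0.294]
ft_force: [0.2, 0.0, 1.6]
opening: 0.143
```

Request:
step_arm(steps=[[0, 0, 0, 0], [0, 0, 0, 0], [0, 0, 0, 0], [0, 0, 0, 0], [0, 0, 0, 0]], jaw=0.55)

```text
t: 11.52
eef_pos: [485.1, 124.1, 41.9]
tcp_rot: [-2.69, 1.571, 2.211]
ft_force: [-0.1, -0.5, -0.7]
opening: 0.447
```

```bash
python3 - <<'E'
from h import *
a=np.radians(10.8); plan([472.7+.1874*72.5,195.3-.9823*72.5,42],[np.cos(a),np.sin(a)])
w=cv2.resize(read_camera("wrist")[100:320,260:380,::-1],None,fx=2.7,fy=2.7,interpolation=2)
s=cv2.resize(read_camera("scene")[170:250,230:330,::-1],None,fx=4.6,fy=7.425,interpolation=2)
cv2.imwrite("pics/c7.png",cv2.hconcat([w,s]))
E
```

```text
pos [485.1  124.08  41.86] t 11.525 F [-0.1  -0.5  -0.69] open 0.447 j [ 0.12  0.58  2.02  0.    0.54 -0.07]
axes x,y,z cols
 [[-0.    0.98  0.19]
 [ 0.    0.19 -0.98]
 [-1.   -0.   -0.  ]]
d world [ 1.18 -0.    0.14] units tool [-0.    0.02  0.  ]
turn deg -0.019592789835956234 units -0.0024490987294945293
```

View pics/c7.png

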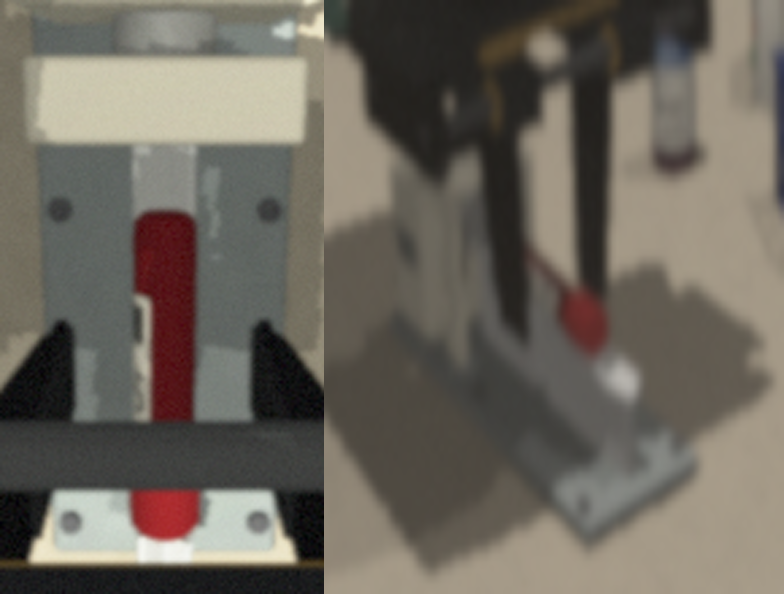

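The tube lies in the groove, let go. Its round end is at (165,211) in the crop, well short of the arch. I'll measure the gap and plan the retreat.

```bash
cat >> h.py <<'E'
S=np.array([472.7,195.3,48.]); a_=np.radians(10.8); Y=np.array([-np.sin(a_),np.cos(a_),0]); X=np.array([np.cos(a_),np.sin(a_),0])
def instop(P): d=np.array(P)-S; return np.array([d@X,d@Y,d[2]])
E
python3 - <<'E'
from h import *
c=cam("wrist")
f=lambda X_,Y_:(260+X_/2.7,100+Y_/2.7)
print("end",instop(onz(c,f(165,211),48)),"body",instop(onz(c,f(165,400),48)),"cap end",instop(onz(c,f(166,540),48)))
print("arch front",instop(onz(c,f(164,143),73)),"back",instop(onz(c,f(164,58),73)),"button front",instop(onz(c,f(164,50),59)))
E
```

```text
end [ -0.78 -32.79   0.  ] body [ -0.77 -78.61   0.  ] cap end [  -0.52 -116.82    0.  ]
arch front [ -1.11 -15.34  25.  ] back [-1.1  -0.15 25.  ] button front [-1.04  1.57 11.  ]
```

The round end is 32.8 mm short of the stop, and the calibration check puts the arch back at y = -0.15 mm. So criterion 1 is met, and it has been held for over 0.2 s. I'll give it a few idle rows within the lift, then go behind the cap with the jaws shut.

Request:
step_arm(steps=[[0, 0, 0, 0], [0, 0, 0, 0], [-0.2, 0, 0, 0], [-0.5, 0, 0, 0], [-0.5, 0, 0, 0], [0, 0, 0, 0]])

```text
t: 12.38
eef_pos: [485.9, 124.2, 103.7]
tcp_rot: [1.521, 1.567, 0.138]
ft_force: [0.2, -0.1, -0.8]
opening: 0.448
```

Request:
step_arm(steps=[[0, 0.01, 0.4, 0], [0, 0, 0.5, 0], [0, 0, 0.4, 0], [0, 0, 0, 0], [0, 0, 0, 0], [0, 0, 0, 0], [0, 0, 0, 0], [0, 0, 0, 0]], jaw=1)

```text
t: 13.38
eef_pos: [497.7, 60.6, 101.9]
tcp_rot: [2.156, 1.571, 0.774]
ft_force: [0.3, 0.3, -0.6]
opening: 0.006
```

```bash
python3 - <<'E'
from h import *
P=S+Y*-138+X*-0.8; plan([P[0],P[1],45],X[:2]); print(instop(state()["eef_pos"]))
cv2.imwrite("pics/w8.png",read_camera("wrist")[:,:,::-1])
E
```

```text
pos [497.73  60.61 101.9 ] t 13.375 F [ 0.25  0.34 -0.62] open 0.006 j [-0.01  0.48  1.98  0.    0.69 -0.2 ]
axes x,y,z cols
 [[ 0.    0.98  0.19]
 [ 0.    0.19 -0.98]
 [-1.    0.   -0.  ]]
d world [  0.04  -1.01 -56.9 ] units tool [ 1.14 -0.    0.02]
turn deg 0.0037105037327395916 units 0.00046381296659244895
[  -0.65 -137.     53.9 ]
```

View pics/w8.png

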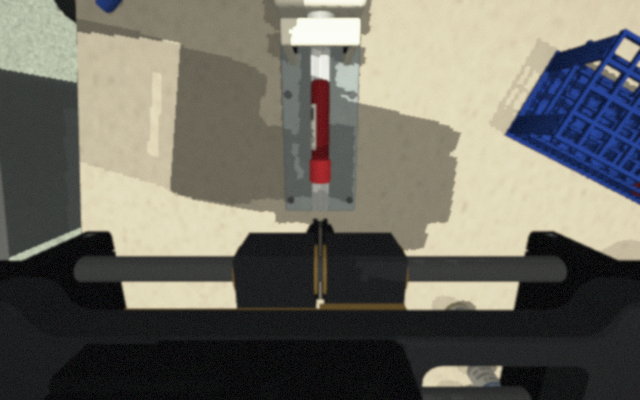

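The tube is still in place, with its round end at (320,80), cap end at (320,184), and the shut fingers behind it. I'll descend behind the cap.

Request:
step_arm(steps=[[0.4, 0, 0.02, 0], [0.5, 0, 0, 0], [0.22, 0, 0, 0], [0, 0, 0, 0], [0, 0, 0, 0]])

```text
t: 14.05
eef_pos: [498.3, 59.4, 46.5]
tcp_rot: [1.466, 1.57, 0.084]
ft_force: [0.0, 1.1, -1.0]
opening: 0.004
```

```bash
python3 - <<'E'
from h import *
P=S+Y*-89+X*-0.8; plan([P[0],P[1],45],X[:2]); print(instop(state()["eef_pos"]))
cv2.imwrite("pics/w9.png",cv2.resize(read_camera("wrist")[40:300,260:380,::-1],None,fx=2.2,fy=2.2,interpolation=2))
E
```

```text
pos [498.33  59.39  46.5 ] t 14.05 F [ 0.04  1.05 -0.96] open 0.004 j [-0.01  0.57  2.02  0.    0.55 -0.2 ]
axes x,y,z cols
 [[ 0.    0.98  0.19]
 [ 0.    0.19 -0.98]
 [-1.    0.    0.  ]]
d world [-9.74 48.34 -1.5 ] units tool [ 0.03 -0.01 -0.99]
turn deg -0.017134866204212628 units -0.0021418582755265785
[  -0.3  -138.31   -1.5 ]
```

View pics/w9.png

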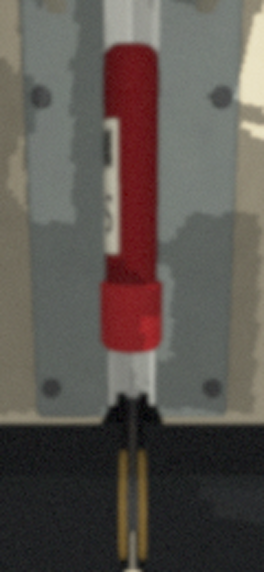

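Request:
step_arm(steps=[[0.02, -0.01, -0.1, 0], [0, 0, -0.1, 0], [0, 0, -0.1, 0], [0, 0, -0.1, 0], [0, 0, -0.1, 0], [0, 0, -0.08, 0], [0, 0, -0.08, 0], [0, 0, -0.08, 0], [0, 0, -0.06, 0], [0, 0, -0.05, 0], [0, 0, -0.03, 0], [0, 0, 0, 0], [0, 0, 0, 0]])

```text
t: 15.72
eef_pos: [489.2, 102.5, 44.8]
tcp_rot: [-2.223, 1.571, 2.677]
ft_force: [0.5, 0.5, 0.6]
opening: 0.005
```

```bash
python3 - <<'E'
from h import *
P=S+Y*-89+X*-0.8; plan([P[0],P[1],45],X[:2]); print(instop(state()["eef_pos"]))
w=cv2.resize(read_camera("wrist")[60:300,260:380,::-1],None,fx=2.2,fy=2.2,interpolation=2)
s=cv2.resize(read_camera("scene")[170:250,230:330,::-1],None,fx=5,fy=6.6,interpolation=2)
cv2.imwrite("pics/w10.png",cv2.hconcat([w,s]))
E
```

```text
pos [489.15 102.47  44.81] t 15.725 F [0.51 0.54 0.64] open 0.005 j [ 0.07  0.57  2.02  0.    0.55 -0.11]
axes x,y,z cols
 [[-0.    0.98  0.19]
 [ 0.    0.19 -0.98]
 [-1.   -0.   -0.  ]]
d world [-0.56  5.26  0.19] units tool [-0.    0.01 -0.11]
turn deg -0.02395837926046186 units -0.0029947974075577324
[ -1.23 -94.27  -3.19]
```

View pics/w10.png

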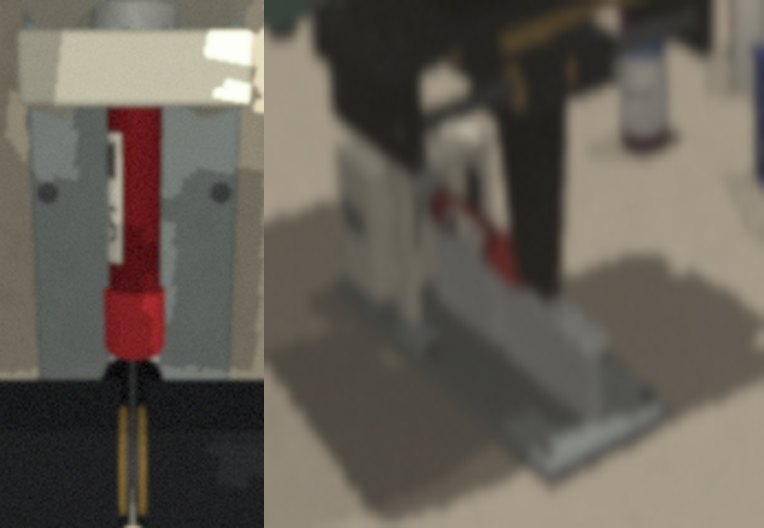

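The tube has been pushed under the arch, and the cap end is against the finger. I'll go on slowly and watch the force.

Request:
step_arm(steps=[[0, 0, -0.02, 0], [0, 0, -0.02, 0], [0, 0, -0.02, 0], [0, 0, -0.02, 0], [0, 0, 0, 0], [0, 0, 0, 0]])

```text
t: 16.58
eef_pos: [488.6, 106.2, 44.9]
tcp_rot: [0.871, 1.571, -0.511]
ft_force: [1.1, -4.0, 0.4]
opening: 0.006
```

Request:
step_arm(steps=[[0, 0, -0.02, 0], [0, 0, 0, 0], [0, 0, 0, 0]])

```text
t: 16.95
eef_pos: [488.6, 106.4, 45.0]
tcp_rot: [0.253, 1.57, -1.129]
ft_force: [2.3, -14.3, 1.4]
opening: 0.006
```

```bash
python3 - <<'E'
from h import *
s=state(); print(instop(s["eef_pos"]),s["ft_force"]@Y)
c=cam("wrist"); a=read_camera("wrist")[:,:,::-1]
m=red(np.ascontiguousarray(a)); m[:,:300]=0; m[:,340:]=0; ys,xs=np.where(m>0); print(ys.min(),ys.max(),instop(onz(c,(320,ys.max()+.5),48)),instop(onz(c,(320,ys.max()+.5),56.8)))
cv2.imwrite("pics/w11.png",cv2.resize(a[60:300,260:380],None,fx=2.2,fy=2.2,interpolation=2))
E
```

```text
[ -1.   -90.31  -3.05] -14.471821493560602
117 225 [ -1.36 -82.29   0.  ] [ -1.38 -79.01   8.8 ]
```

View pics/w11.png

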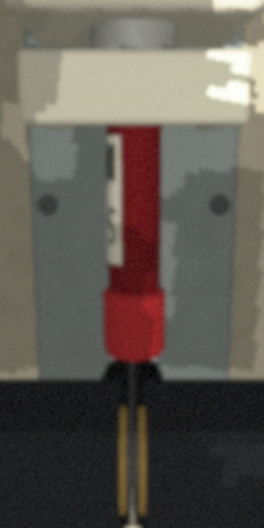

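The force rose to 14 N with no more motion, and the cap's edge is at y = -79.0 mm, so the tube is against the stop. I'll back off, raise and check.

Request:
step_arm(steps=[[0, 0, 0.03, 0], [0, 0, 0.1, 0], [0, 0, 0.3, 0], [0, 0, 0.3, 0], [-0.4, 0, 0.2, 0], [-0.9, 0, 0.3, 0], [-0.9, 0, 0, 0], [-0.4, 0, 0, 0], [0, 0, 0, 0], [0, 0, 0, 0]])

```text
t: 18.25
eef_pos: [499.4, 46.6, 173.9]
tcp_rot: [-1.879, 1.57, 3.021]
ft_force: [0.2, 0.6, -0.3]
opening: 0.008
```

```bash
python3 - <<'E'
from h import *
s=state(); print(instop(s["eef_pos"]),s["ft_force"],s["t"])
c=cam("wrist"); a=read_camera("wrist")[:,:,::-1].copy()
m=red(a); m[:,:295]=0; m[:,345:]=0; m[200:]=0; ys,xs=np.where(m>0); print(ys.min(),ys.max())
for dv in (0,1): print(instop(onz(c,(320,ys.max()+dv),48)),instop(onz(c,(320,ys.max()+dv),56.8)))
for v in range(ys.min()+1,ys.max(),8): x=xs[ys==v]; print(v,x.min(),x.max())
w=cv2.resize(a[:230,250:400],None,fx=2.4,fy=2.4,interpolation=2)
t=cv2.resize(read_camera("scene")[150:250,230:340,::-1],None,fx=4,fy=5.52,interpolation=2)
cv2.imwrite("pics/w12.png",cv2.hconcat([w,t]))
cv2.imwrite("pics/t12.png",read_camera("top")[:,:,::-1])
E
```

```text
[  -1.61 -151.1   125.94] [ 0.17  0.63 -0.34] 18.25
53 122
[ -1.81 -77.22   0.  ] [ -1.82 -77.33   8.8 ]
[ -1.82 -78.22   0.  ] [ -1.82 -78.3    8.8 ]
54 315 327
62 319 327
70 319 327
78 319 327
86 319 327
94 319 327
102 315 327
110 313 328
118 313 328
```

View pics/w12.png

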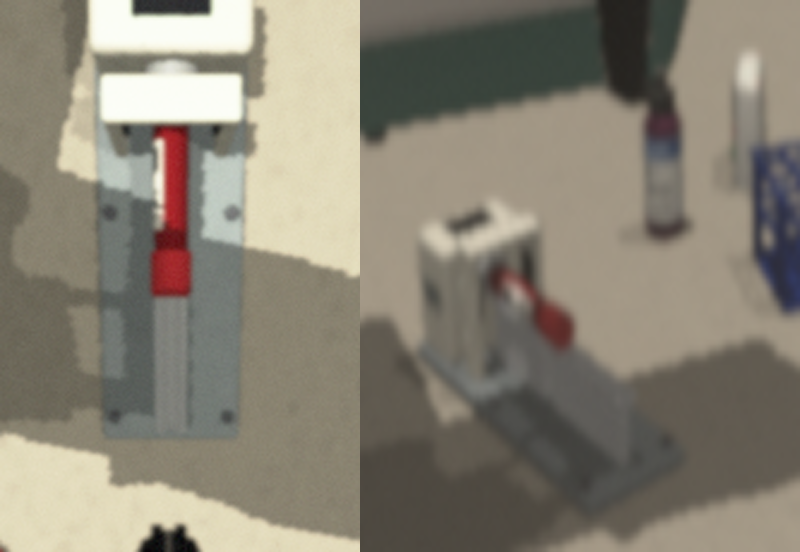

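View pics/t12.png

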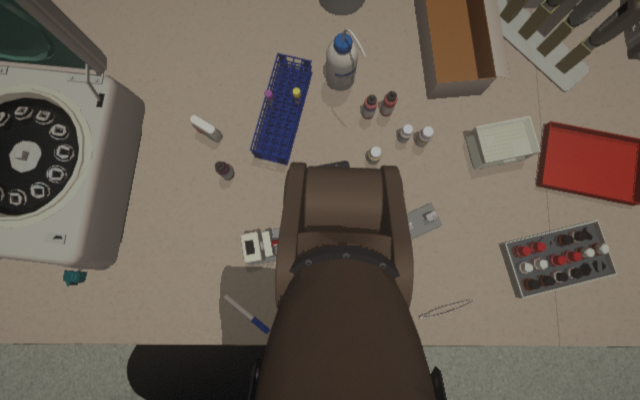

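The tube lies straight in the groove under the arch, cap outwards, with its cap end at (172,296) in the crop, about 78 mm before the stop. The dropper and vials are all standing. I'll hand it in.

```bash
python3 -c "
from cell import *
print(job_done(),state()['t'])"
```

```text
the job is handed in; nothing more can be done
the job is handed in; nothing more can be done
```

The tube is in the V-groove with its round end against the stop, cap outwards and released. I handed the job in at about 18.5 s; no verdict was reported.

- **Placing:** I took the larger tube off the rest, laid it in the groove and let it go. Its round end then measured 32.8 mm short of the stop, inside the 2 to 4 cm range.
- **Pushing:** I pushed the cap with the jaws shut until the force rose to about 14 N with no further motion.
- **Last checks:** The flat end of the cap measured 77 to 79 mm before the stop, against 79 mm expected, so the readings differ by 1 to 2 mm. The tube lay straight in the groove, and the vial and dropper bottle were still standing.
- **What disagreed:** The base plate's edge put the stop about 10 mm further along than the groove start, groove step and arch did. I went with those three, and the contact force fitted them. Across the groove, my stop position was about 1 mm off and the V-groove took that up.

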